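# Mount a keyed gear on the runout tester

## Robot

A 7-joint arm with a two-finger parallel gripper is mounted at the origin on a cart in front of the work surface, level with it; the furniture and walls round the work are solid. World frame = base frame: x ahead of the robot, y to its left, z up, the work surface at z = 0. Lengths are in m, angles in rad, forces in N, time in s.
With the tool pointing down it reaches from about 0.4 to 0.85 m from the base axis. Payload 6.9 kg.
Tool frame: the origin (TCP) lies at the centre of the arm's flange, where the gripper is bolted on; the fingertips stand 173 mm ahead of it and the grasp point (between the pads) lies 155 mm ahead of it; z points along the fingers, x is the direction in which the jaws open and shut, and the axes are right-handed (so a half turn about z gives the same grasp; the last joint's range is limited). The gripper opens to 85 mm and grips with 20 to 120 N. Pads are 22 mm wide; open, the fingers measure 114 mm over their backs; the gripper's body (76 mm by 85 mm) begins 54 mm behind the grasp point. The pads swing forward as they close: fully open they stand 13 mm farther back than shut.
Start: joints at [0.105, 0.507, -0.238, 1.5, 0.126, 1.149, -0.155], TCP at [0.625, -0, 0.405] pointing down, gripper open.
Joint ranges: [-3.08, 3.08], [-0.24, 2.05], [-1.43, 1.35], [0, 2.5], [-1.52, 4.66], [0.17, 1.96], [-2.89, 2.89]. Speed limits (rad/s): [2.39, 2.39, 3.14, 3.14, 3.14, 3.14, 3.14].

## Interface

Orientations are given as a rotation vector (axis times angle).
In Python, from cell import robot, cams, order gives the robot as it stands.
- The arm moves only by the tool step_arm, never from a script. Its argument "increments" is a list that holds one entry, the list of rows, each a list of 6 numbers: the shift along the tool's x, y, z in units of 50 mm (1.0 is 50 mm), then the turn, a rotation vector about the tool's x, y, z in units of 5 degrees (1.0 is 5 degrees). A call has 1 to 12 rows; each row is the pose to reach, as a shift and turn from the pose commanded when the call began, along the tool's axes at that moment; what a row does not reach only later rows make up. A row lasts 1/10 s, in which the tool goes at most 50 mm and 8.59 degrees, less where a joint would pass 70% of its speed; a pose out of reach is approached as far as the arm can. A call with a gripper value outside its range is refused whole. "gripper" is the closure, from -1 (fully open) to 1 (shut), so that 0 is half open, set as the call begins (left out, the last holds). The fingers move at their own pace and stop on an object; "newtons" is the grip in N (left out, the last holds). Time passes only in rows, so rows that repeat a pose let the fingers close. It gives the time, the measured TCP pose, the force and the opening at its end, in the units of the state.
- robot.read_state(): the state, without advancing time (a new reading comes with each control period).
- cams.snapshot(name): name is "scene" or "side" or "wrist"; returns the picture (400x640x3 uint8, red, green, blue); there is no depth.
- cams.camera_params(name): a dict with "vfov" (degrees; the focal length in pixels is half the picture's height over the tangent of half this angle, whatever the lens; pixels are square), "cx", "cy" (the principal point, pixels), "eye" and "attitude" of the camera in the world; the wrist camera has in their place "mount" (4x4, takes a point from camera to tool coordinates, whose origin is the TCP and whose axes are the tool frame's). Camera axes: x right, y up, looking along -z (the intrinsics and any distortion apply to the point x, -y, -z); pixel columns grow to the right and rows downward; lengths in m; the calibration is good to about 2 mm. The wrist camera is an equidistant fisheye: a pixel r from the principal point sees the ray r / f radians off the axis. A picture is of the moment at which its call begins: read the wrist's pose just before it. camera_params takes no time and is no camera call.
- order.job_done(): hands the job in, once; it reports no verdict.
The state is a dict: "time_s": time; "q": joint angles; "dq": joint speeds; "joint_efforts": joint torques, N m; "tcp_pos": TCP position; "ee_rot": TCP orientation; "wrist_force": force on the tool from outside, world axes, zero at the start; "torque": the same for the moment, N m; "grip_width": finger opening in m.
Only numpy, scipy, OpenCV 4.12 (cv2) and the standard library are available. Lean on these libraries where they do the work, as an engineer would, in place of code of your own. Each camera call takes 0.05 s, during which the arm holds its last target. There are 200 camera calls.

## Task

Put the gear on the runout tester's arbor: let its bore find the arbor, turn it under light pressure until its keyway drops over the key, and ease it down until it sits fully home on the flange; do not force it or let it fall. Then slip the black collar over the arbor's end so that it lies flat on top of the gear's hub, let go, and leave the tools lying around where they are.

Things in the scene. Friction and masses are not known exactly. Their poses are not given: they have to be found in the camera images.
- arbor_seat (a point): Centre of the bright seating flange (60 mm across) of the runout tester's upright arbor, 45 mm above the bench; x towards the dial indicator, z up along the arbor. The tester is fixed: grey bed 110 mm wide, 14 mm high, from 60 mm before to 180 mm behind the arbor. The arbor's bearing is clamped (gives only above 3 N m), so arbor and key stay put while the gear is turned.
- arbor_end (a point): Top end of the arbor on its axis, 66 mm above the flange, axes as arbor_seat. The arbor is 24 mm in diameter from the flange up to 44.5 mm, tapers there, and is 21 mm from 46 mm up to its chamfered end.
- key_level (a point): Point on the arbor's axis, level with the key's flat top, 20 mm above the flange; axes as arbor_seat. The brass key is 8 mm wide, reaches 17 mm from the axis and down to the flange. It points to this point's -x, but up to 0.75 rad to either side: that angle is not measured, it must be seen or felt. More than 50 N of the gear on arbor, key or flange spoils them, and so does letting the gear fall.
- dial_tip (a point): Tip of the fixed dial indicator, 52 mm behind the arbor's axis and 52 mm above the bench, clear of the seated gear's rim; its case, 57 mm across, lies behind it, top 64 mm above the bench.
- gear_center (a point): Centre of the loose dark steel gear (0.25 to 0.6 kg), 24 mm above its underside, z up its bore. Toothed disc 84 mm across, 14 mm thick; above it a round hub 46 mm across, up to 48 mm, to be gripped from above. Through bore 26 mm with one keyway to this point's -x, 10 mm wide, to 18.5 mm from the axis. Lies flat at the right, keyway within 0.35 rad of world -x. On the key it stands 20 mm above its seat.
- collar_center (a point): Centre of the loose black collar ring, 50 mm across, 13 mm thick, bore about 25 mm (free for a 23.5 mm bar), lying flat on the bench at the left, z up; 6.5 mm above its underside. On the hub of the seated gear its underside is 48 mm above the flange.
- calliper: Sliding calliper lying on the bench at the far left, 200 x 57 x 10 mm, origin at the middle of its underside: not to be disturbed.
- marker: Blue marker pen lying near the bench's front edge, 122 x 14 mm, origin at the middle of its underside: not to be disturbed.
- magnet: Black pot magnet with knob, 43 mm across and 37 mm high, standing at the right, origin at the centre of its underside: not to be disturbed.
Mind the look-alikes: they are no part of the job. There is more than one size of the part that bears gear_center; the job needs the larger.

How it is judged:
By the outcome, as a careful person would: the job done as asked, in the order asked, and still so for the second after the job is handed in, with the robot touching nothing.
It also fails if it takes over 72 s, if anything falls off the work surface, if the arm or the gripper's body presses on something with over 40 N, if the wrist force passes 120 N, or if a joint passes its speed limit or range.

## Working session

There is one attempt and no reset: what is moved stays moved. The work goes in short steps, Python scripts to look and compute and a tool call to move; the robot and the scene stay as the last step left them, time stands still between calls to the robot, and variables do not carry over. Pictures are saved under pics/ and viewed, about 8 in all and at most 12, crops included, and the job is handed in when it is done.

Besides the shell and the picture viewer there is one more tool, called after ">>>" as name(argument=value, ...), one argument or row to a line, values as JSON. step_arm: Moves the arm, as the interface text tells. Its arguments: {"type":"object","properties":{"increments":{"type":"array"},"gripper":{"type":"number"},"newtons":{"type":"number"}},"required":["increments"]}

```bash
ls; mkdir -p pics; cat > h.py <<'E'
import numpy as np, cv2
from scipy.spatial.transform import Rotation as R
from cell import robot, cams, order
def snap(n,f):
    s=robot.read_state(); im=cams.snapshot(n); cv2.imwrite('pics/'+f+'.png',im[:,:,::-1]); np.save('pics/'+f+'.npy',np.r_[s['tcp_pos'],s['ee_rot']]); return im
E
python3 - <<'E'
from h import *
for n in ('scene','side','wrist'):
    snap(n,n+'0'); print(n,cams.camera_params(n))
print(robot.read_state())
a=cv2.imread('pics/scene0.png');b=cv2.imread('pics/wrist0.png')
E
```

```text
pics
scene {'vfov': 48.82255573697332, 'cx': 323.284752747732, 'cy': 202.19998794388073, 'eye': array([-0.07505547,  0.67292137,  0.80945405]), 'attitude': array([ 0.39664108, -1.06222376, -2.28423171])}
side {'vfov': 57.20284038709322, 'cx': 317.52360086253714, 'cy': 202.8640691765366, 'eye': array([-0.00560083, -0.92366515,  0.56214753]), 'attitude': array([ 1.12078328, -0.27494586, -0.44416005])}
wrist {'vfov': 65.70646984690485, 'cx': 316.19266297781905, 'cy': 203.6807554813805, 'mount': array([[ 9.99999375e-01,  4.18249731e-05, -1.11715378e-03,
        -1.03284598e-04],
       [-3.16779672e-04, -9.47740608e-01, -3.19041752e-01,
        -8.15878460e-02],
       [-1.07211592e-03,  3.19041906e-01, -9.47740003e-01,
         3.04607280e-02],
       [ 0.00000000e+00,  0.00000000e+00,  0.00000000e+00,
         1.00000000e+00]])}
{'time_s': 0.15, 'q': array([ 0.10550601,  0.50815633, -0.23754677,  1.50091768,  0.12569517,
        1.14888681, -0.15477636]), 'dq': array([ 6.25660766e-06, -9.80046390e-04, -1.42163738e-03, -2.59464372e-03,
        8.05440753e-04, -1.07070649e-03, -8.60341835e-05]), 'joint_efforts': array([-1.45638624e-03, -6.21010351e+01, -2.18872748e+00, -2.49840939e+01,
        1.27439146e-02,  9.07797832e-03,  3.50406015e-05]), 'tcp_pos': array([ 6.24854244e-01, -6.24688616e-05,  4.04017221e-01]), 'ee_rot': array([ 3.14157807e+00,  4.32251596e-05, -2.17023986e-03]), 'wrist_force': array([0.19751686, 0.24122244, 0.23630412]), 'torque': array([ 0.01170527,  0.04657241, -0.02752696]), 'grip_width': 0.08551060198117721}
```

View pics/scene0.png

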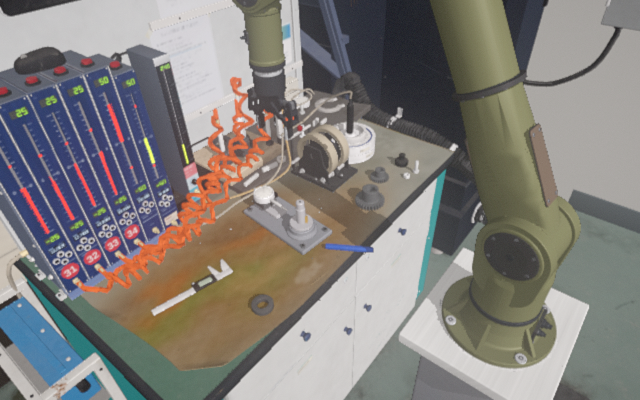

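View pics/wrist0.png

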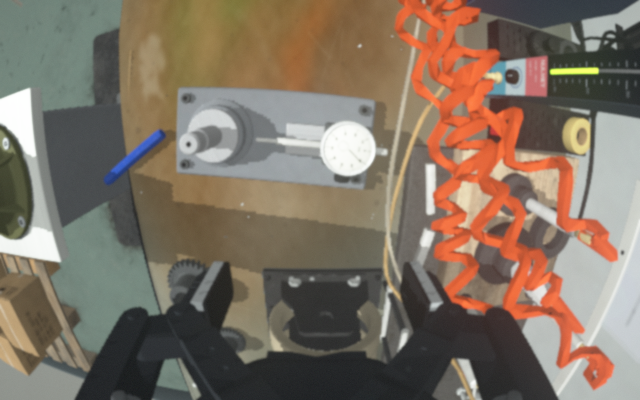

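Scene picture: larger gear at (369,197), smaller look-alike gear at (376,175), black magnet at (401,159). The collar is at (261,304), the arbor top at (299,203), and the marker at (348,248). The wrist view shows the arbor end at about (189,145) and the larger gear at about (187,280), partly behind a finger.

```bash
cat >> h.py <<'E'
def cam(n,f=None):
    p=cams.camera_params(n); fl=200/np.tan(np.radians(p['vfov'])/2)
    if n=='wrist':
        v=np.load('pics/'+f+'.npy'); Rt=R.from_rotvec(v[3:]).as_matrix(); M=p['mount']
        return Rt@M[:3,:3], v[:3]+Rt@M[:3,3], fl,p['cx'],p['cy'],True
    return R.from_rotvec(p['attitude']).as_matrix(),p['eye'],fl,p['cx'],p['cy'],False
def ray(c,u,v):
    A,e,fl,cx,cy,fish=c; x,y=u-cx,v-cy
    if fish:
        r=np.hypot(x,y)+1e-9;t=r/fl; d=np.array([x/r*np.sin(t),-y/r*np.sin(t),-np.cos(t)])
    else: d=np.array([x/fl,-y/fl,-1.])
    d=A@d; return e,d/np.linalg.norm(d)
def onz(c,u,v,z):
    e,d=ray(c,u,v); return (e+d*(z-e[2])/d[2])
def proj(c,P):
    A,e,fl,cx,cy,fish=c; q=A.T@(np.asarray(P,float)-e)
    if fish:
        s=np.hypot(q[0],q[1]);t=np.arctan2(s,-q[2]); return cx+fl*t*q[0]/s, cy-fl*t*q[1]/s
    return cx+fl*q[0]/-q[2], cy-fl*q[1]/-q[2]
E
python3 - <<'E'
from h import *
np.set_printoptions(precision=4,suppress=True)
s=cam('scene');w=cam('wrist','wrist0')
for n,u,v,z in [('gear hub top',371,188,.048),('gear disc',368,200,.014),('small',376,175,.02),('magnet',401,159,.03),('collar',261,303,.013),('arbor top',299,201,.111),('marker',348,248,.01)]:
    print(n,onz(s,u,v,z))
for n,u,v,z in [('arbor top',189,145,.111),('flange',217,135,.045),('gear',187,280,.03)]: print('w',n,onz(w,u,v,z))
a=cv2.imread('pics/scene0.png')[140:330,230:430]
cv2.imwrite('pics/c1.png',cv2.resize(a,None,fx=3.0,fy=3.0,interpolation=cv2.INTER_CUBIC))
E
```

```text
gear hub top [ 0.4373 -0.1673  0.048 ]
gear disc [ 0.4364 -0.1534  0.014 ]
small [ 0.4793 -0.2605  0.02  ]
magnet [ 0.4557 -0.3659  0.03  ]
collar [0.4269 0.2885 0.013 ]
arbor top [0.5097 0.053  0.111 ]
marker [0.3734 0.0312 0.01  ]
w arbor top [0.5102 0.0488 0.111 ]
w flange [0.516  0.0501 0.045 ]
w gear [ 0.444  -0.1467  0.03  ]
```

View pics/c1.png

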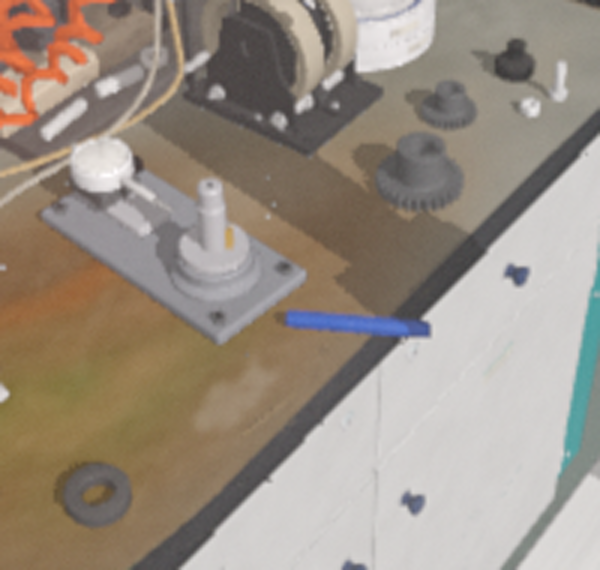

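The larger gear at (369,197) is the right one: hub top at crop (425,145), smaller gear at crop (447,103), magnet at (515,60). I'm moving the wrist camera to where it can see both the gear and the key.

>>> step_arm(
  increments=[
    [[-1,0.4,0.2,0,0,0],[-2,0.8,0.4,0,0,0],[-3,1.2,0.6,0,0,0],[-4,1.6,0.8,0,0,0],[-4.5,1.6,0.8,0,0,0],[-4.5,1.6,0.8,0,0,0],[-4.5,1.6,0.8,0,0,0]],
  ],
)

```text
time_s: 0.85
tcp_pos: [0.3995, -0.0803, 0.365]
ee_rot: [3.141, -0.002, 0.001]
wrist_force: [1.0, -0.2, -0.6]
grip_width: 0.085
```

```bash
python3 - <<'E'
from h import *
snap('wrist','w1'); s=robot.read_state(); print(s['tcp_pos'],s['ee_rot'],s['q'],s['time_s'])
a=cv2.imread('pics/w1.png'); c=cam('wrist','w1')
g=proj(c,(.437,-.165,.048)); b=proj(c,(.51,.051,.08)); print(g,b)
def cr(p,h): 
    x,y=int(p[0]),int(p[1]); x0,y0=max(x-h,0),max(y-h,0); print(x0,y0); return cv2.resize(a[y0:y0+2*h,x0:x0+2*h],(396,396),interpolation=cv2.INTER_CUBIC)
cv2.imwrite('pics/c2.png',np.hstack([cr(g,66),cr(b,66)]))
E
```

```text
[ 0.40057771 -0.0799802   0.36513389] [ 3.14144033e+00 -1.86442211e-04  2.53948889e-03] [ 0.33186303  0.2223145  -0.2395258   2.08929024  0.07056456  0.83574993
  0.05061792] 0.9
(np.float64(351.04119644660375), np.float64(265.56720097069666)) (np.float64(445.8918803769825), np.float64(52.243304118017136))
285 199
379 0
```

View pics/c2.png

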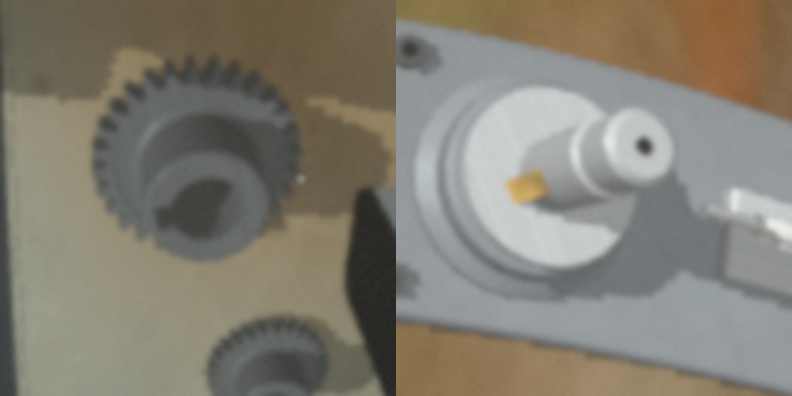

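```bash
python3 - <<'E'
from h import *
np.set_printoptions(precision=4,suppress=True)
a=cv2.imread('pics/w1.png'); c=cam('wrist','w1')
print('tip',onz(c,462,48.7,.111),'flange',onz(c,430,59,.045))
G=onz(c,353,267.7,.048); K=onz(c,285+156/3,199+217/3,.048); print('gear',G,K, np.hypot(*(K-G)[:2]),'ang from -x',np.arctan2(-(K-G)[1],-(K-G)[0]))
hsv=cv2.cvtColor(a,cv2.COLOR_BGR2HSV); m=cv2.inRange(hsv,(12,120,120),(32,255,255))[:132,379:511]; m[:45]=0
v,u=np.nonzero(m); print(len(u)); 
P=np.array([onz(c,379+x,y,.065) for x,y in zip(u,v)]); print(P.min(0),P.max(0),P.mean(0))
for y in range(v.min(),v.max()+1): print(y,''.join('%4d'%a[y,x,2] if m[y,x-379] else '   .' for x in range(379+u.min(),379+u.max()+1)))
print(u.min()+379)
t=onz(c,462,48.7,.111)
for ang in (-.2,0,.2,.4,.6):
    d=np.array([-np.cos(ang),-np.sin(ang),0]);n=np.array([-d[1],d[0],0]); b=np.array([t[0],t[1],.065])
    print(ang,[tuple(np.round(proj(c,b+d*r+n*s),1)) for r,s in ((17,4),(17,-4),(12,4),(12,-4)) for r,s in ((r/1e3,s/1e3),)])
E
```

```text
tip [0.5103 0.0497 0.111 ] flange [0.5083 0.0489 0.045 ]
gear [ 0.4393 -0.1677  0.048 ] [ 0.4222 -0.172   0.048 ] 0.017619510699512935 ang from -x 0.24535511130411775
58
[ 0.4559 -0.0222  0.065 ] [0.4979 0.0461 0.065 ] [0.49   0.0359 0.065 ]
58    .   .   .   .   .   .   .   .   .   .   .   .   .   .   .   .   .   .   .   .   .   .   .   .   .   .   .   .   .   .   .   .   .   .   .   .   .   .   .   .   .   .   .   .   . 172   .   .
59    .   .   .   .   .   .   .   .   .   .   .   .   .   .   .   .   .   .   .   .   .   .   .   .   .   .   .   .   .   .   .   .   .   .   .   .   .   .   .   .   .   .   . 174 169 166   .   .
60    .   .   .   .   .   .   .   .   .   .   .   .   .   .   .   .   .   .   .   .   .   .   .   .   .   .   .   .   .   .   .   .   .   .   .   .   .   .   .   . 186 183 181 178 175 167 162   .
61    .   .   .   .   .   .   .   .   .   .   .   .   .   .   .   .   .   .   .   .   .   .   .   .   .   .   .   .   .   .   .   .   .   .   .   .   .   . 198 194 187 187 186 186 181 176 168   .
62    .   .   .   .   .   .   .   .   .   .   .   .   .   .   .   .   .   
[... 13785 characters left out ...]
 np.float64(55.9)), (np.float64(428.5), np.float64(47.7))]
0 [(np.float64(422.2), np.float64(58.0)), (np.float64(422.2), np.float64(49.4)), (np.float64(427.4), np.float64(58.6)), (np.float64(427.4), np.float64(50.1))]
0.2 [(np.float64(423.4), np.float64(61.7)), (np.float64(421.7), np.float64(53.1)), (np.float64(428.5), np.float64(61.2)), (np.float64(426.9), np.float64(52.6))]
0.4 [(np.float64(425.2), np.float64(65.2)), (np.float64(422.0), np.float64(56.9)), (np.float64(430.0), np.float64(63.6)), (np.float64(426.8), np.float64(55.3))]
0.6 [(np.float64(427.6), np.float64(68.3)), (np.float64(422.9), np.float64(60.6)), (np.float64(431.9), np.float64(65.7)), (np.float64(427.3), np.float64(58.0))]
```

The brass key shows its top and front face. Its inner top corners, about (430,63) and (427,56), fit an angle near 0.4. I'll check the bottom outer corners next.

```bash
python3 - <<'E'
from h import *
c=cam('wrist','w1'); 
for xy in ((.5103,.0497),(.509,.049)):
  for ang in (.2,.3,.4,.5,.6):
    d=np.array([-np.cos(ang),-np.sin(ang)]);n=np.array([-d[1],d[0]])
    print(xy,ang,[tuple(np.array(proj(c,np.r_[xy+d*r/1e3+n*s/1e3,z])).round(1).tolist()) for r,s,z in ((17,-4,.045),(17,4,.045),(12,4,.065),(12,-4,.065))])
E
```

```text
(0.5103, 0.0497) 0.2 [(414.8, 56.1), (416.4, 64.1), (428.5, 61.3), (426.8, 52.6)]
(0.5103, 0.0497) 0.3 [(414.9, 57.8), (417.2, 65.8), (429.2, 62.5), (426.7, 54.0)]
(0.5103, 0.0497) 0.4 [(415.1, 59.6), (418.1, 67.4), (430.0, 63.6), (426.8, 55.3)]
(0.5103, 0.0497) 0.5 [(415.4, 61.4), (419.2, 68.9), (430.9, 64.7), (426.9, 56.7)]
(0.5103, 0.0497) 0.6 [(416.0, 63.1), (420.4, 70.2), (431.9, 65.7), (427.2, 58.1)]
(0.509, 0.049) 0.2 [(413.5, 56.6), (415.1, 64.7), (427.1, 61.9), (425.5, 53.2)]
(0.509, 0.049) 0.3 [(413.6, 58.4), (415.9, 66.4), (427.8, 63.1), (425.4, 54.6)]
(0.509, 0.049) 0.4 [(413.8, 60.2), (416.8, 68.0), (428.6, 64.2), (425.4, 55.9)]
(0.509, 0.049) 0.5 [(414.1, 61.9), (417.9, 69.4), (429.5, 65.3), (425.6, 57.3)]
(0.509, 0.049) 0.6 [(414.7, 63.7), (419.1, 70.8), (430.5, 66.3), (425.9, 58.7)]
```

Key at about +0.45 rad (anticlockwise from world -x), arbor axis near (0.511,0.050). Gear at (0.4385,-0.1675), keyway at about +0.245 rad. I'm going to a point above the gear with the jaws turned 60°.

>>> step_arm(
  increments=[
    [[0.2,0.4,0.3,0,0,-1.6],[0.4,0.8,0.6,0,0,-3.2],[0.6,1.2,0.9,0,0,-4.8],[0.76,1.6,1.2,0,0,-6.4],[0.76,1.75,1.5,0,0,-8],[0.76,1.75,1.8,0,0,-9.6],[0.76,1.75,1.9,0,0,-11.2],[0.76,1.75,1.9,0,0,-12],[0.76,1.75,1.9,0,0,-12],[0.76,1.75,1.9,0,0,-12]],
  ],
)

```text
time_s: 1.9
tcp_pos: [0.439, -0.1674, 0.2695]
ee_rot: [-2.722, -1.568, -0.001]
wrist_force: [0.0, 0.1, -0.2]
grip_width: 0.0854
```

```bash
python3 - <<'E'
from h import *
snap('wrist','w2'); s=robot.read_state(); print(s['tcp_pos'],s['ee_rot'],s['q'],s['time_s'])
c=cam('wrist','w2'); print(proj(c,(.4385,-.1675,.048)),c[1])
E
```

```text
[ 0.43877412 -0.16741219  0.26964637] [2.72203739e+00 1.56831019e+00 1.03476266e-03] [ 0.61603174  0.46500009 -0.43039786  2.07636874  0.30932573  0.66030056
  1.02488746] 1.95
(np.float64(316.076672879237), np.float64(227.6833508295396)) [ 0.36765985 -0.12686583  0.23903935]
```

View pics/w2.png

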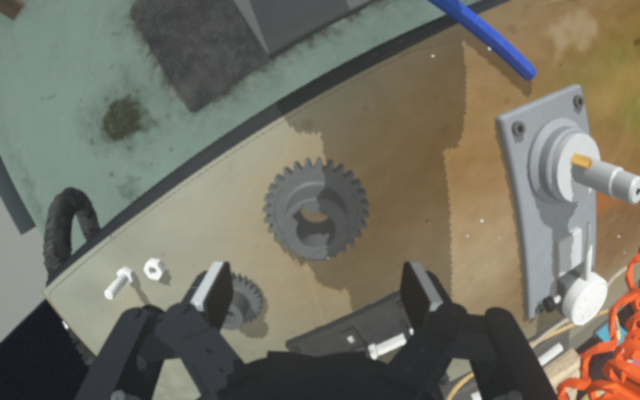

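The gear sits at image (316,222), centred between the jaws. The small gear (237,298) is under a finger but low. One close crop will fix the hub centre and keyway.

```bash
python3 - <<'E'
from h import *
a=cv2.imread('pics/w2.png')[150:270,256:376]
cl=cv2.createCLAHE(3,(4,4)).apply(cv2.cvtColor(a,cv2.COLOR_BGR2GRAY))
cv2.imwrite('pics/c3.png',cv2.resize(cl,None,fx=5,fy=5,interpolation=cv2.INTER_CUBIC))
E
```

```text
(no output)
```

View pics/c3.png

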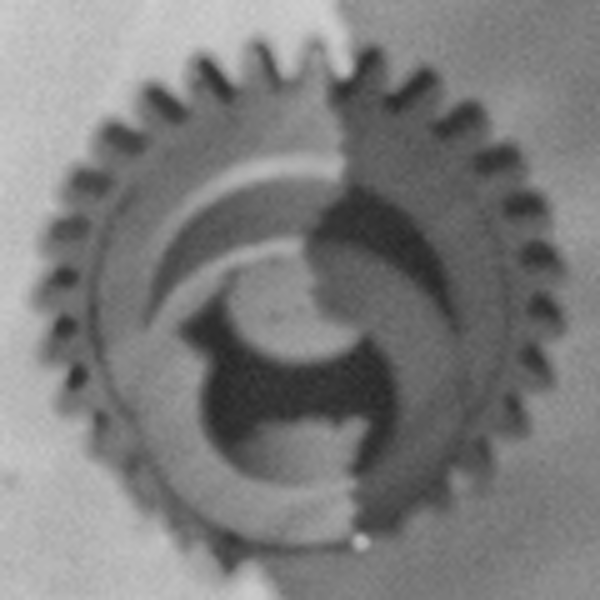

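```bash
python3 - <<'E'
from h import *
c=cam('wrist','w2'); f=lambda x,y: onz(c,256+x/5,150+y/5,.048)[:2]
G=f(304,390); k1=f(183,330); k2=f(228,283); K=(k1+k2)/2; d=K-G
print(G,np.hypot(*d)*1e3,np.hypot(*(k1-k2))*1e3,np.arctan2(-d[1],-d[0]))
e=k2-k1; print(np.arctan2(e[1],e[0])-np.pi/2)
E
```

```text
[ 0.4389435  -0.16719653] 17.620368010775383 8.956883190944616 0.30317169685856693
0.30100525979726256
```

>>> step_arm(
  increments=[
    [[0,0,0.5,0,0,0],[0,0,1,0,0,0],[0,0,1.4,0,0,0],[0,0,1.58,0,0,0],[0,0,1.58,0,0,0]],
  ],
)

```text
time_s: 2.45
tcp_pos: [0.4381, -0.1672, 0.19]
ee_rot: [-2.72, -1.57, 0.002]
wrist_force: [0.5, -0.0, -0.5]
grip_width: 0.0852
```

>>> step_arm(
  increments=[
    [[0,0,0,0,0,0],[0,0,0,0,0,0],[0,0,0,0,0,0],[0,0,0,0,0,0],[0,0,0,0,0,0],[0,0,0,0,0,0],[0,0,0,0,0,0],[0,0,0,0,0,0]],
  ],
  gripper=1,
  newtons=60,
)

```text
time_s: 3.25
tcp_pos: [0.4383, -0.1676, 0.1918]
ee_rot: [2.72, 1.57, 0.002]
wrist_force: [-2.0, 0.8, 7.4]
grip_width: 0.0445
```

>>> step_arm(
  increments=[
    [[0,0,-0.2,0,0,0],[0,0,-0.6,0,0,0],[0,0,-1.2,0,0,0],[0,0,-1.8,0,0,0],[0,0,-2.4,0,0,0],[0,0,-2.8,0,0,0],[0,0,-2.8,0,0,0],[0,0,-2.8,0,0,0]],
  ],
)

```text
time_s: 4.05
tcp_pos: [0.4374, -0.1676, 0.3305]
ee_rot: [2.721, 1.57, -0.001]
wrist_force: [-0.2, -1.4, -7.1]
grip_width: 0.0448
```

>>> step_arm(
  increments=[
    [[0.4,-0.1,0,0,0,-0.2],[1,-0.2,0,0,0,-0.5],[1.7,-0.35,0,0,0,-0.9],[2.4,-0.5,0,0,0,-1.2],[3.1,-0.65,0,0,0,-1.5],[3.7,-0.76,0,0,0,-1.8],[4.2,-0.86,0,0,0,-2],[4.4,-0.92,0,0,0,-2],[4.5,-0.92,0,0,0,-2],[4.5,-0.92,0,0,0,-2],[4.5,-0.92,0,0,0,-2]],
  ],
)

```text
time_s: 5.15
tcp_pos: [0.5103, 0.0489, 0.3301]
ee_rot: [2.575, 1.8, -0.003]
wrist_force: [0.6, -0.3, -5.5]
grip_width: 0.0447
```

```bash
python3 - <<'E'
from h import *
snap('side','s1');snap('scene','sc1'); s=robot.read_state(); print(s['tcp_pos'],s['ee_rot'],s['q'],s['wrist_force'],s['torque'],s['grip_width'],s['time_s'])
t=s['tcp_pos']; o=[]
for n,f in (('scene','sc1'),('side','s1')):
    c=cam(n); a=cv2.imread('pics/'+f+'.png')
    p=proj(c,(.511,.05,.10)); q=proj(c,(t[0],t[1],t[2]-.18)); print(n,p,q,proj(c,(.511,.05,.111)))
    x,y=int(p[0]),int((p[1]+q[1])/2); x0,y0=x-50,y-50; print(x0,y0); o.append(cv2.resize(a[y0:y0+100,x0:x0+100],None,fx=4,fy=4,interpolation=cv2.INTER_CUBIC))
cv2.imwrite('pics/c4.png',np.hstack(o))
E
```

```text
[0.51042546 0.04894349 0.33043095] [ 2.57513955e+00  1.79903310e+00 -1.72319791e-03] [ 0.23435499  0.44855789 -0.54606949  1.89651092  0.29786013  0.87806388
  0.75913476] [-0.07827181 -0.43408953 -3.62947476] [-0.00069362  0.07537442 -0.01606523] 0.044640706625324336 5.25
scene (np.float64(299.65901765601774), np.float64(203.5647949038453)) (np.float64(298.943961871138), np.float64(187.6058599174323)) (np.float64(299.4086496878564), np.float64(200.19040638234912))
249 145
side (np.float64(316.43313726117884), np.float64(191.6247888501131)) (np.float64(316.27388527891657), np.float64(177.21613113046737)) (np.float64(316.3994034457134), np.float64(188.49676900958423))
266 134
```

View pics/c4.png

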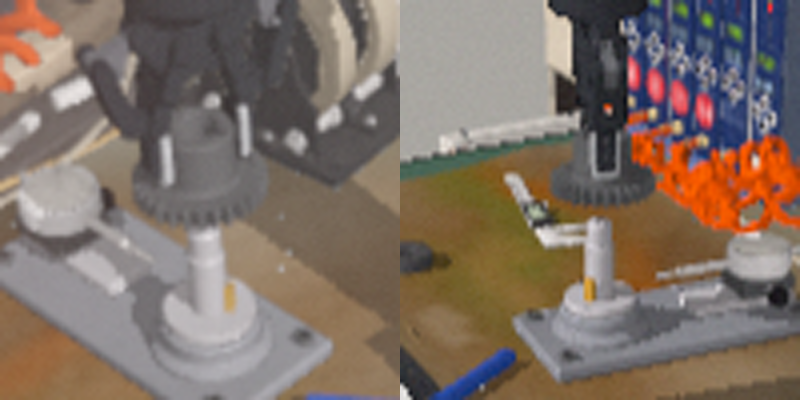

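The gear is held level above the arbor: in the scene crop the disc centre is near x=200 and the arbor near 204; in the side crop they are at 603 and 599. I'll measure this offset from edge profiles.

```bash
python3 - <<'E'
from h import *
for n,f,x0,y0,gr,ar in (('scene','sc1',249,145,range(188,197,2),range(204,212,2)),('side','s1',266,134,range(175,184,2),range(191,200,2))):
    g=cv2.cvtColor(cv2.imread('pics/'+f+'.png'),cv2.COLOR_BGR2GRAY)
    print(n,'gear')
    for y in gr: print(y,g[y,x0+(28 if n=='scene' else 34):x0+(72 if n=='scene' else 70)])
    print('arbor')
    for y in ar: print(y,g[y,x0+42:x0+62])
    c=cam(n); b=np.array(proj(c,(.51,.05,.12))); print([np.round(np.array(proj(c,np.array((.51,.05,.12))+d))-b,2) for d in ((.01,0,0),(0,.01,0),(0,0,.01))])
E
```

```text
scene gear
188 [130 127 127 130 122  93  87  87  80  78  76  84 123 179 192 143  97  99
 105 109 109 113 114 117 114 117 116 119 114 113 109 111 111 109 108 110
 112 113 114 104 103 103 105 103]
190 [126 125 124 126 120  96  96  97  93  90  86  97 132 164 179 130  95  99
 103 106 110 113 117 114 116 116 120 118 116 117 120 119 109 109 108 108
 112 115 116 109 102 103 105 103]
192 [116 123 123 123 119 108 108 108 111 107 101 107 110 111 108 102 104 104
 106 110 112 115 117 117 122 124 122 125 121 117 111 109 109 109 108 107
 109 117 112 102 105 104 101 100]
194 [ 85 119 122 120 120 104 100 106 100 111 109 105 110 110 110 109 114 113
 118 118 121 120 124 123 121 117 113 108 109 109 106 106 105 100 102 110
 108 111 106 105 107 105 105 106]
196 [ 77 108 116 121 120 115 101  91  95 103  97 110 116 110 105 108 108 108
 108 109 108 107 112 112 110 109 111 104 104 109  99  95 106 104  99 109
 107 108 107 107 108 107 108 108]
arbor
204 [133 128 127 130 133 148 173 192 201 216 221 202 185 153 143 144 145 142
 141 141]
206 [151 151 144 138 133 131 150 172 182 188 193 195 185 158 142 141 140 141
[... 830 characters left out ...]
7  71  67  83 115 120 117 114 114 122]
183 [ 92  94  93  95  90  84  79  74  74  77  66  78  62  71  88  63  67  86
  71  60  86  72  64  74  70  68  75  79  95 100 103 103 104 112 115 120]
arbor
191 [172 159 139 130 144 199 199 177 151 134 121  94  91  90  91  94  95  95
  96  97]
193 [195 193 185 179 177 196 188 167 147 134 122  89  92  93  92  92  93  95
  92  94]
195 [145 115 112 102 177 209 197 173 140 142 123  99  92  89  93  90  92  93
  94  93]
197 [ 95  93  94  90 164 185 187 175 159 139 130 102  95  93  92  91  92  91
  91  88]
199 [ 97  95  96  93 165 194 183 170 150 136 127 101  95  92  93  90  95  90
  90  89]
[array([ 2.72, -0.57]), array([-1.45, -1.  ]), array([-0.03, -2.88])]
```

>>> step_arm(
  increments=[
    [[0.01,-0.04,0.2,0,0,0],[0.03,-0.07,0.4,0,0,0],[0.03,-0.07,0.46,0,0,0],[0.03,-0.07,0.46,0,0,0],[0.03,-0.07,0.46,0,0,0]],
  ],
)

```text
time_s: 5.75
tcp_pos: [0.508, 0.053, 0.3076]
ee_rot: [-2.573, -1.802, 0.0]
wrist_force: [0.3, 0.0, -5.6]
grip_width: 0.0446
```

```bash
python3 - <<'E'
from h import *
o=[]
for n,f,x0,y0 in (('scene','sc2',265,165),('side','s2',281,155)):
    im=sum(cams.snapshot(n).astype(float) for _ in range(4))/4
    a=im[:,:,::-1].astype(np.uint8); cv2.imwrite('pics/'+f+'.png',a)
    a=cv2.resize(a[y0:y0+70,x0:x0+70],(396,396),interpolation=cv2.INTER_CUBIC)
    a=cv2.convertScaleAbs(a,alpha=1.5,beta=-30)
    for i in range(0,396,28): cv2.line(a,(int(i*396/70/5),0),(int(i*396/70/5),6),(0,0,255),1)
    o.append(a)
cv2.imwrite('pics/c5.png',np.hstack(o)); s=robot.read_state(); print(s['tcp_pos'],s['wrist_force'],s['time_s'])
E
```

```text
[0.50790977 0.05292815 0.30781267] [ 0.91128229 -0.61662833 -5.0645352 ] 6.15
```

View pics/c5.png

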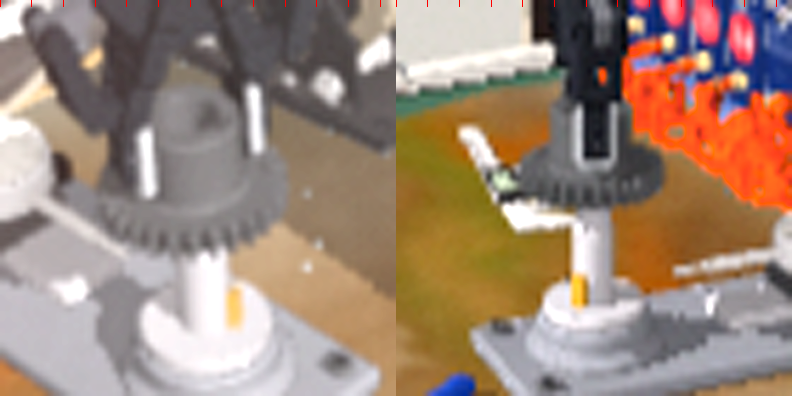

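Now aligned to about 1 mm in the side view (gear 591, shaft 593), and slightly +y in the scene view. I'm correcting 1.5 mm in y and easing down.

>>> step_arm(
  increments=[
    [[-0.03,0.01,0.02,0,0,0],[-0.03,0.01,0.06,0,0,0],[-0.03,0.01,0.1,0,0,0],[-0.03,0.01,0.15,0,0,0],[-0.03,0.01,0.2,0,0,0],[-0.03,0.01,0.25,0,0,0],[-0.03,0.01,0.25,0,0,0]],
  ],
)

```text
time_s: 6.85
tcp_pos: [0.5077, 0.0513, 0.2947]
ee_rot: [-2.573, -1.802, 0.001]
wrist_force: [0.1, -0.1, -5.8]
grip_width: 0.0443
```

>>> step_arm(
  increments=[
    [[0,0,0.06,0,0,0],[0,0,0.12,0,0,0],[0,0,0.18,0,0,0],[0,0,0.24,0,0,0],[0,0,0.3,0,0,0],[0,0,0.36,0,0,0],[0,0,0.36,0,0,0]],
  ],
)

```text
time_s: 7.55
tcp_pos: [0.5077, 0.0513, 0.2767]
ee_rot: [-2.573, -1.802, 0.001]
wrist_force: [-0.4, -0.2, -5.7]
grip_width: 0.0445
```

>>> step_arm(
  increments=[
    [[0,0,0.06,0,0,0],[0,0,0.12,0,0,0],[0,0,0.18,0,0,0],[0,0,0.24,0,0,0],[0,0,0.28,0,0,0],[0,0,0.28,0,0,0]],
  ],
)

```text
time_s: 8.15
tcp_pos: [0.5077, 0.0513, 0.2628]
ee_rot: [-2.573, -1.802, 0.001]
wrist_force: [0.1, 0.4, -5.8]
grip_width: 0.0445
```

>>> step_arm(
  increments=[
    [[0,0,0.05,0,0,0],[0,0,0.1,0,0,0],[0,0,0.14,0,0,0],[0,0,0.17,0,0,0],[0,0,0.2,0,0,0],[0,0,0.2,0,0,0]],
  ],
)

```text
time_s: 8.75
tcp_pos: [0.5079, 0.0511, 0.253]
ee_rot: [2.574, 1.802, -0.0]
wrist_force: [0.9, -1.0, -6.3]
grip_width: 0.0448
```

>>> step_arm(
  increments=[
    [[0,0,0.02,0,0,0],[0,0,0.04,0,0,0],[0,0,0.06,0,0,0],[0,0,0.08,0,0,0],[0,0,0.08,0,0,0]],
  ],
)

```text
time_s: 9.25
tcp_pos: [0.5079, 0.0512, 0.2491]
ee_rot: [2.573, 1.802, -0.0]
wrist_force: [1.7, -1.6, -5.6]
grip_width: 0.0444
```

>>> step_arm(
  increments=[
    [[0,0,0.03,0,0,0],[0,0,0.06,0,0,0],[0,0,0.09,0,0,0],[0,0,0.12,0,0,0],[0,0,0.12,0,0,0]],
  ],
)

```text
time_s: 9.75
tcp_pos: [0.5079, 0.0512, 0.243]
ee_rot: [2.574, 1.802, -0.0]
wrist_force: [2.3, -3.3, -5.9]
grip_width: 0.0449
```

The gear has passed the key top with no resistance, so the keyway is on the key. I'm easing it down to the flange.

>>> step_arm(
  increments=[
    [[0,0,0.02,0,0,0],[0,0,0.04,0,0,0],[0,0,0.06,0,0,0],[0,0,0.08,0,0,0],[0,0,0.1,0,0,0],[0,0,0.1,0,0,0]],
  ],
)

```text
time_s: 10.35
tcp_pos: [0.5079, 0.0512, 0.2381]
ee_rot: [2.574, 1.802, -0.0]
wrist_force: [2.2, -4.3, -4.6]
grip_width: 0.0439
```

>>> step_arm(
  increments=[
    [[0,0,0.02,0,0,0],[0,0,0.04,0,0,0],[0,0,0.06,0,0,0],[0,0,0.06,0,0,0]],
  ],
)

```text
time_s: 10.75
tcp_pos: [0.5078, 0.0513, 0.2368]
ee_rot: [2.572, 1.801, 0.001]
wrist_force: [-3.8, -6.3, 15.7]
grip_width: 0.0445
```

Contact at TCP z 0.2368, which is exactly the bench grasp height (0.1918) plus 45 mm, so the gear is home. I'm easing the pressure and releasing.

>>> step_arm(
  increments=[
    [[0,0,-0.03,0,0,0],[0,0,-0.03,0,0,0]],
  ],
)

```text
time_s: 10.95
tcp_pos: [0.5079, 0.0512, 0.2369]
ee_rot: [2.573, 1.801, 0.0]
wrist_force: [1.2, -5.0, 0.6]
grip_width: 0.0445
```

>>> step_arm(
  increments=[
    [[0,0,0,0,0,0],[0,0,0,0,0,0],[0,0,0,0,0,0],[0,0,0,0,0,0],[0,0,0,0,0,0],[0,0,0,0,0,0]],
  ],
  gripper=-1,
)

```text
time_s: 11.55
tcp_pos: [0.5078, 0.0515, 0.2367]
ee_rot: [-2.573, -1.802, -0.0]
wrist_force: [-0.7, -0.2, -0.7]
grip_width: 0.0856
```

>>> step_arm(
  increments=[
    [[0,0,-0.3,0,0,0],[0,0,-0.8,0,0,0],[0,0,-1.4,0,0,0],[0,0,-2,0,0,0],[0,0,-2.4,0,0,0],[0.3,-0.25,-2.4,0,0,0],[1,-0.8,-2.4,0,0,0],[1.7,-1.4,-2.4,0,0,0],[2.5,-2,-2,0,0,0],[3.2,-2.6,-1.2,0,0,0],[3.7,-3,-0.7,0,0,0],[3.9,-3.14,-0.5,0,0,0]],
  ],
)

```text
time_s: 12.75
tcp_pos: [0.4245, 0.2915, 0.2596]
ee_rot: [-2.567, -1.807, 0.003]
wrist_force: [-0.3, 0.3, 0.6]
grip_width: 0.0853
```

>>> step_arm(
  increments=[
    [[0,0,0,0,0,0],[0,0,0,0,0,0],[0,0,0,0,0,0]],
  ],
)

```text
time_s: 13.05
tcp_pos: [0.4278, 0.2872, 0.2624]
ee_rot: [2.574, 1.799, 0.001]
wrist_force: [0.5, 0.5, -0.6]
grip_width: 0.085
```

```bash
python3 - <<'E'
from h import *
snap('wrist','w3'); s=robot.read_state(); print(s['tcp_pos'],s['ee_rot'],s['q'],s['time_s'])
im=snap('side','s3'); snap('scene','sc3')
a=cv2.imread('pics/w3.png'); b=cv2.imread('pics/s3.png')[145:235,266:376]; d=cv2.imread('pics/sc3.png')[165:255,249:359]
r=lambda z:cv2.resize(z,(320,262),interpolation=cv2.INTER_CUBIC)
cv2.imwrite('pics/c6.png',np.vstack([a[:330],np.hstack([r(b),r(d)])]))
E
```

```text
[0.42790651 0.28707298 0.26249476] [2.57489517e+00 1.79828811e+00 1.77105180e-03] [-0.2931499   0.54352578 -0.51446628  1.97003667  0.39510383  0.72585242
  0.17346679] 13.1
```

View pics/c6.png

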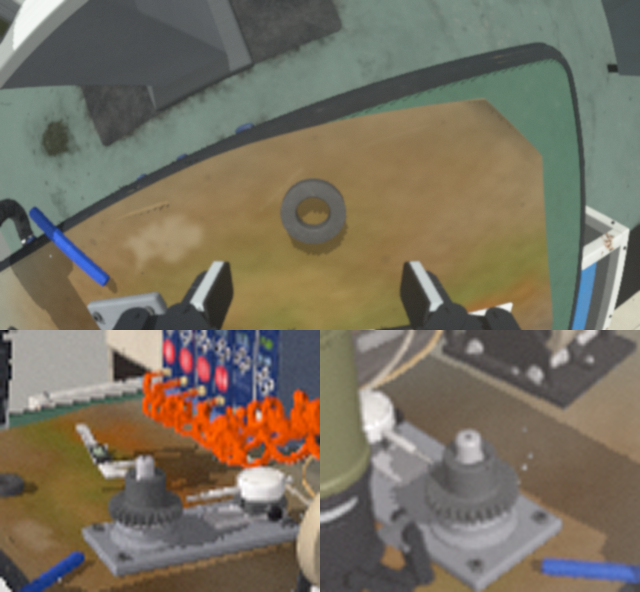

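The gear sits flat on the flange in both views. The collar's top ring is centred at wrist pixel (313.5,210), spanning 281 to 346 in x. Next is an exact fit.

```bash
python3 - <<'E'
from h import *
c=cam('wrist','w3'); g=cv2.cvtColor(cv2.imread('pics/w3.png'),cv2.COLOR_BGR2HSV)
a=cv2.imread('pics/w3.png')
m=((g[...,1]<70)&(g[...,2]<130)).astype(np.uint8); m[:165]=0;m[260:]=0;m[:,:265]=0;m[:,362:]=0
cs,_=cv2.findContours(m,cv2.RETR_EXTERNAL,cv2.CHAIN_APPROX_NONE); k=max(cs,key=cv2.contourArea)[:,0]
print(k.min(0),k.max(0))
# top rim: far+side outline points at z=.013; use upper half
t=np.array([onz(c,u,v,.013)[:2] for u,v in k if v<208]); A=np.c_[2*t,np.ones(len(t))]; s=np.linalg.lstsq(A,(t**2).sum(1),rcond=None)[0]
print('top-half circle',s[:2],np.sqrt(s[2]+s[0]**2+s[1]**2)*1e3, 'px',onz(c,313.5,210,.013))
T=np.load('pics/w3.npy'); d=R.from_rotvec(T[3:]).inv().apply(np.r_[s[:2],0]-np.r_[T[:2],0]); print('tool offset mm',d*1e3)
E
```

```text
[281 179] [345 243]
top-half circle [0.42333587 0.28551874] 23.33912960373864 px [0.42431695 0.28583657 0.013     ]
tool offset mm [-3.10254067 -3.61254685 -0.00447724]
```

>>> step_arm(
  increments=[
    [[-0.03,-0.03,0.4,0,0,0],[-0.055,-0.07,0.9,0,0,0],[-0.055,-0.07,1.4,0,0,0],[-0.055,-0.07,1.7,0,0,0],[-0.055,-0.07,1.77,0,0,0],[-0.055,-0.07,1.77,0,0,0]],
  ],
)

```text
time_s: 13.8
tcp_pos: [0.4231, 0.2866, 0.1733]
ee_rot: [2.574, 1.801, -0.0]
wrist_force: [0.8, 0.8, -0.2]
grip_width: 0.0854
```

>>> step_arm(
  increments=[
    [[0,0,0,0,0,0],[0,0,0,0,0,0],[0,0,0,0,0,0],[0,0,0,0,0,0],[0,0,0,0,0,0],[0,0,0,0,0,0],[0,0,0,0,0,0],[0,0,0,0,0,0]],
  ],
  gripper=1,
  newtons=40,
)

```text
time_s: 14.6
tcp_pos: [0.423, 0.287, 0.1744]
ee_rot: [2.573, 1.802, 0.003]
wrist_force: [-1.2, -2.1, 8.7]
grip_width: 0.0481
```

>>> step_arm(
  increments=[
    [[0,0,-0.2,0,0,0],[0,0,-0.6,0,0,0],[0,0,-1.2,0,0,0],[0,0,-1.9,0,0,0],[-0.2,0.15,-2.6,0,0,0],[-0.7,0.6,-3,0,0,0],[-1.4,1.15,-3,0,0,0],[-2.1,1.75,-3,0,0,0],[-2.8,2.3,-3,0,0,0],[-3.4,2.8,-3,0,0,0],[-3.75,3.1,-3,0,0,0],[-3.85,3.19,-3,0,0,0]],
  ],
)

```text
time_s: 15.8
tcp_pos: [0.5073, 0.0482, 0.3235]
ee_rot: [2.577, 1.795, -0.001]
wrist_force: [0.5, 0.4, -0.7]
grip_width: 0.048
```

>>> step_arm(
  increments=[
    [[0,0,0,0,0,0],[0,0,0,0,0,0],[0,0,0,0,0,0]],
  ],
)

```text
time_s: 16.1
tcp_pos: [0.5063, 0.0532, 0.3235]
ee_rot: [-2.571, -1.805, -0.001]
wrist_force: [0.0, 0.5, -1.1]
grip_width: 0.0478
```

```bash
python3 - <<'E'
from h import *
o=[]
for n,f,x0,y0 in (('scene','sc4',265,150),('side','s4',281,140)):
    im=sum(cams.snapshot(n).astype(float) for _ in range(4))/4
    a=im[:,:,::-1].astype(np.uint8); cv2.imwrite('pics/'+f+'.png',a)
    o.append(cv2.convertScaleAbs(cv2.resize(a[y0:y0+70,x0:x0+70],(396,396),interpolation=cv2.INTER_CUBIC),alpha=1.5,beta=-20))
cv2.imwrite('pics/c7.png',np.hstack(o)); s=robot.read_state(); print(s['tcp_pos'],s['ee_rot'],s['wrist_force'],s['grip_width'],s['time_s'])
E
```

```text
[0.50675089 0.05170958 0.32315575] [-2.57296144e+00 -1.80245029e+00  1.49179535e-04] [ 0.29959544 -0.3026065  -0.33251126] 0.04774818545353309 16.5
```

View pics/c7.png

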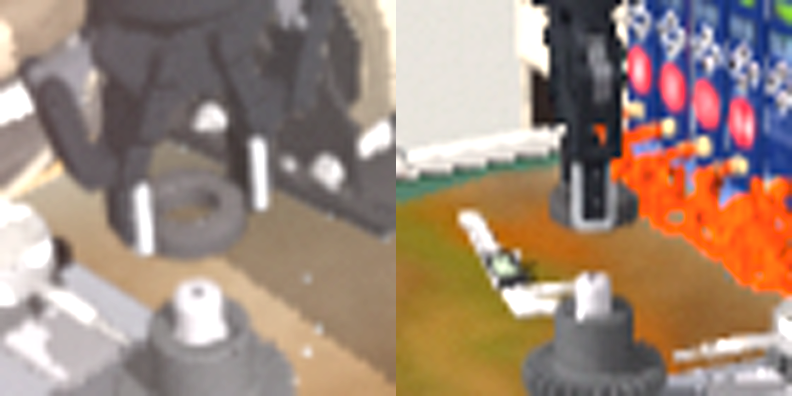

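Side view: collar 593.5 against hub and tip 593. In the scene view the collar is within about 1 mm. Making a small correction and lowering.

>>> step_arm(
  increments=[
    [[-0.02,0,0.2,0,0,0],[-0.02,0,0.4,0,0,0],[-0.02,0,0.55,0,0,0],[-0.02,0,0.65,0,0,0],[-0.02,0,0.7,0,0,0],[-0.02,0,0.75,0,0,0],[-0.02,0,0.8,0,0,0],[-0.02,0,0.85,0,0,0],[-0.02,0,0.85,0,0,0]],
  ],
)

```text
time_s: 17.4
tcp_pos: [0.5064, 0.0505, 0.2805]
ee_rot: [-2.573, -1.802, 0.0]
wrist_force: [-0.2, 0.4, -1.9]
grip_width: 0.048
```

>>> step_arm(
  increments=[
    [[0,0,0.04,0,0,0],[0,0,0.08,0,0,0],[0,0,0.12,0,0,0],[0,0,0.16,0,0,0],[0,0,0.2,0,0,0],[0,0,0.22,0,0,0],[0,0,0.24,0,0,0],[0,0,0.24,0,0,0]],
  ],
)

```text
time_s: 18.2
tcp_pos: [0.5064, 0.0506, 0.2685]
ee_rot: [-2.573, -1.802, 0.0]
wrist_force: [-1.5, 0.6, -1.3]
grip_width: 0.048
```

>>> step_arm(
  increments=[
    [[0,0,0.02,0,0,0],[0,0,0.03,0,0,0],[0,0,0.03,0,0,0]],
  ],
)

```text
time_s: 18.5
tcp_pos: [0.5064, 0.0506, 0.2675]
ee_rot: [2.573, 1.802, 0.0]
wrist_force: [-2.8, 1.1, 1.5]
grip_width: 0.0477
```

>>> step_arm(
  increments=[
    [[0,0,0.01,0,0,0],[0,0,0.01,0,0,0]],
  ],
)

```text
time_s: 18.7
tcp_pos: [0.5064, 0.0507, 0.2674]
ee_rot: [2.573, 1.802, 0.001]
wrist_force: [-3.4, -0.1, 8.6]
grip_width: 0.0479
```

>>> step_arm(
  increments=[
    [[0,0,0,0,0,0],[0,0,0,0,0,0],[0,0,0,0,0,0],[0,0,0,0,0,0],[0,0,0,0,0,0],[0,0,0,0,0,0]],
  ],
  gripper=-1,
)

```text
time_s: 19.3
tcp_pos: [0.5065, 0.0505, 0.2666]
ee_rot: [-2.573, -1.802, 0.0]
wrist_force: [-0.4, -0.9, -0.6]
grip_width: 0.085
```

>>> step_arm(
  increments=[
    [[0,0,-0.3,0,0,0],[0,0,-0.8,0,0,0],[0,0,-1.4,0,0,0],[0,0,-2,0,0,0],[0,0,-2.5,0,0,0],[0,0,-2.7,0,0,0],[0,0,-2.7,0,0,0]],
  ],
)

```text
time_s: 20.0
tcp_pos: [0.5067, 0.0506, 0.4026]
ee_rot: [2.573, 1.801, 0.003]
wrist_force: [0.4, 0.6, -1.3]
grip_width: 0.0857
```

```bash
python3 - <<'E'
from h import *
s=robot.read_state(); print(s['tcp_pos'],s['wrist_force'],s['grip_width'],s['time_s'])
o=[]
for n,f,x0,y0 in (('scene','sc5',265,170),('side','s5',281,155)):
    a=snap(n,f)[:,:,::-1]; o.append(cv2.convertScaleAbs(cv2.resize(a[y0:y0+70,x0:x0+70],(396,396),interpolation=cv2.INTER_CUBIC),alpha=1.5,beta=-20))
cv2.imwrite('pics/c8.png',np.hstack(o))
E
```

```text
[0.50665018 0.05061594 0.40264211] [ 0.36515505  0.61649983 -1.25891805] 0.0857117587017307 20.0
```

View pics/c8.png

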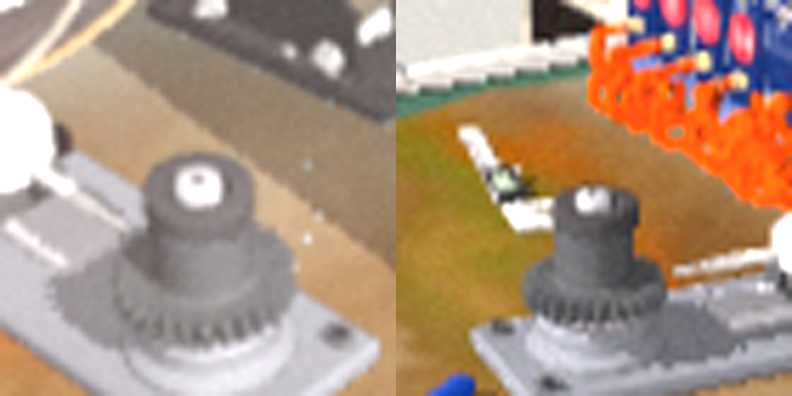

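The collar lies flat on the hub with the arbor tip showing through it (scene (199,187), side (593,200)). The gear is seated and the gripper is clear.

```bash
python3 -c "
from h import *
print(order.job_done())"
```

```text
the job is handed in; nothing more can be done
None
```

The gear is seated on the flange with its keyway over the key, the collar lies flat on its hub, and the job was handed in at about 20 s.

- **Gear:** I gripped the larger gear by its hub and turned it about 10° on the way to match the key angle seen in the wrist view. The keyway dropped over the key straight away, so no search by turning under pressure was needed. It met the flange at tool height 0.2368 m, exactly 45 mm above the height it was picked up at. The peak wrist reading was about 16 N, roughly 21 N of actual contact once the gear's weight is added back.
- **Collar:** It went over the arbor's end and met the hub at tool height 0.2675 m, where 0.2674 m was expected, with about 9 N. I then let go and lifted clear.
- **Last checks:** The final scene and side pictures show the gear level on the flange, the collar flat on the hub and the arbor tip through its bore. I kept clear of the tools; the calliper and marker look undisturbed in the pictures. I did not recheck the magnet.
- **Disagreement:** The first wrist-camera position for the arbor was about 3–5 mm off from the side and scene views of the held gear. I corrected it from those two views before lowering.

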